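# Press a vial cap home in a latched cap press

### The arm

A 6-joint arm with a two-finger parallel gripper is mounted at the origin on a cart in front of the work surface, level with it; the furniture and walls round the work are solid. World frame = base frame: x ahead of the robot, y to its left, z up, the work surface at z = 0. Lengths are in mm, angles in rad, forces in N, time in s.
With the tool pointing down it reaches from about 350 to 975 mm from the base axis. Payload 7.1 kg.
Tool frame: the origin (TCP) lies at the very end of the fingers, on their centre line; the grasp point (between the pads) lies 19 mm behind it; y points along the fingers, x is the direction in which the jaws open and shut, and the axes are right-handed (so a half turn about y gives the same grasp; the last joint's range is limited). The gripper opens to 88 mm and grips with 3 to 60 N. Pads are 20 mm wide; open, the fingers measure 115 mm over their backs; the gripper's body (75 mm by 178 mm) begins 61 mm behind the grasp point.
Start: joints at [-1.186, 0.423, 1.63, -0, 1.089, -0.019], TCP at [245.588, -574.71, 187.075] pointing down, gripper open.
Joint ranges: [-3, 3], [-0.9, 2.11], [0.09, 2.58], [-1.31, 4.45], [0.11, 2.69], [-2.54, 2.54]. Speed limits (rad/s): [2.39, 2.39, 3.01, 3.14, 3.14, 3.14].

### API

Orientations are given as a rotation vector (axis times angle).
In Python, from workcell import ctrl gives the robot as it stands. The module is installed in compiled form; this text tells all that it offers.
- The arm moves only by the tool carry_out, never from a script. Its arguments are lists of equal length, an entry for each row: "delta_pos": the shift along the tool's x, y, z in cm, a list of three; "rotation": the turn, a rotation vector about the tool's x, y, z in rad, a list of three. In form: {"delta_pos": [[dx, dy, dz], ...], "rotation": [[wx, wy, wz], ...]}. A call has 1 to 12 rows; each row is the pose to reach, as a shift and turn from the pose commanded when the call began, along the tool's axes at that moment; what a row does not reach only later rows make up. A row lasts 1/12 s, in which the tool goes at most 41.7 mm and 7.16 degrees, less where a joint would pass 70% of its speed; a pose out of reach is approached as far as the arm can. A call with a gripper value outside its range is refused whole. "hand" is the closure in counts, from 0 (fully open) to 255 (shut), set as the call begins (left out, the last holds). The fingers move at their own pace and stop on an object; the grip force is fixed at half the most. Time passes only in rows, so rows that repeat a pose let the fingers close. It gives the time, the measured TCP pose, the force and the opening at its end, in the units of the state.
- ctrl.get_obs(): the state, without advancing time (a new reading comes with each control period).
- ctrl.get_image(name): name is "scene" or "side" or "wrist"; returns the picture (480x640x3 uint8, red, green, blue); there is no depth.
- ctrl.camera_info(name): a dict with "fov_y" (degrees; the focal length in pixels is half the picture's height over the tangent of half this angle, whatever the lens; pixels are square), "cx", "cy" (the principal point, pixels), "k1" (the pictures are not rectified: a ray, as slopes to the right and down, at radius r is drawn at 1 + k1 r^2 times it, then the intrinsics apply), "R" (3x3) and "t" (3): a world point X has camera coordinates R X + t; the wrist camera has in their place "T_tool_cam" (4x4, takes a point from camera to tool coordinates, whose origin is the TCP and whose axes are the tool frame's). Camera axes: x right, y down, z forward; pixel columns grow to the right and rows downward; lengths in mm; the calibration is good to about 2 mm. A picture is of the moment at which its call begins: read the wrist's pose just before it. camera_info takes no time and is no camera call.
- ctrl.close_job(): hands the job in, once; it reports no verdict.
The state is a dict: "t": time; "qpos": joint angles; "qvel": joint speeds; "joint_torque": joint torques, N m; "ee_pos": TCP position; "orientation": TCP orientation; "ft_force": force on the tool from outside, world axes, zero at the start; "moment": the same for the moment, N m; "width": finger opening in mm.
Only numpy, scipy, OpenCV 4.12 (cv2) and the standard library are available. Lean on these libraries where they do the work, as an engineer would, in place of code of your own. Each camera call takes 0.05 s, during which the arm holds its last target.

### The job

The vial in the bench cap press still has its blue cap standing proud. Turn the black latch knob a quarter turn clockwise (seen from above) so that the yellow-framed cover springs ajar, push the cover up and over until it lies back on its stop, then press the red plunger head all the way down to its stop so that the cap goes home, and let the head spring back up. Leave the latch undone and the cover open, and do not disturb the bottle, the vial and the stopper standing beside the press.

Things in the scene. Friction and masses are not known exactly. Their poses are not given: they have to be found in the camera images.
- press: Fixed white bench press, base 215 x 110 mm (x -130 to +85 mm). Origin on the worktop under the plunger's axis; z up, x from its front (latch) to its rear (hinge), y to its left. In this frame: latch axis at x = -100 mm; closed cover x -60 to +75 mm, y -50 to +50 mm, z 142 to 147 mm; plunger axis x = 0; hinge line x = +75 mm, z 144.5 mm.
- latch (a joint): Cam latch knob on the front post, rad, vertical axis. 0: its steel cam finger points to the rear over the cover's edge (locked). Grows clockwise seen from above to its stop at 1.57 (finger points to the press's right, -y). The cover is free from about 0.9. Starts between 0 and 0.2, stays where it is left, takes about 0.05 N m.
- latch_grip (a point): Point on the knob's axis, 12 mm below the top of its black grip bar. The bar is 38 mm long, 10 mm wide (pinch across this), z 153.5 to 181.5 mm; below it lie a steel disc (radius 15 mm) and the cam finger. The point's x axis runs along bar and finger and turns with the knob; z up.
- cover (a joint): Cover hinge, rad. 0: closed and level. After the latch is undone the lift pin raises it to about 0.8 (ajar) by itself; it must then be pushed over: past upright (1.57) it falls back by itself to its stop at 2.0. It weighs about 90 g and moves easily.
- cover_edge (a point): Middle of the cover's front (free) edge, 135 mm from the hinge; the cover is a clear plate with a yellow frame, 135 x 100 x 5 mm. When ajar, the edge stands about 18 mm in front of the plunger axis at height about 0.24 m. Push it from the front with closed fingertips, jaws side by side across the press, just below this edge, and rise with it along its arc, or it catches under the gripper.
- cover_hinge (a point): Middle of the hinge line at the rear, which runs along the press's y axis. A spring lift pin (8 mm thick) at x = 50, y = 34 mm of the press raises the freed cover and then stands up to z 166 mm.
- plunger (a joint): Plunger stroke, m. 0: up; 0.015: down at its stop. A spring drives it up (3 N at the top, 7 N at the bottom); the cap adds about 4 N over the last 5 mm.
- head_top (a point): Centre of the flat top (40 mm across) of the red mushroom head, 48 mm in diameter, 12 mm thick, 136 mm above the worktop when up; it moves down with the plunger. Clear fences stand on both sides of it, 46 to 50 mm off its axis along the press's y, up to z 130 mm.
- cap (a joint): How far the vial's cap has been pushed on, m. 0: standing proud; 0.005: home. It starts between 0 and 0.0008 and stays where it is pressed. The plunger's foot meets it after 10 mm of stroke.
- cap_top (a point): Centre of the top of the blue cap (25 mm in diameter) on the amber vial, under the plunger's foot.
- clear_bottle: Bystander: clear 60 ml bottle with white cap, 37 mm in diameter, 88 mm high, on the left of the press. Origin: centre of its underside.
- pink_vial: Bystander: pink vial with blue cap, 21 mm in diameter, 60 mm high, on the right of the press, nearer the front. Origin: centre of its underside.
- brown_stopper: Bystander: brown stopper, 32 mm in diameter, 26 mm high, on the right of the press, nearer the rear. Origin: centre of its underside.

How it is judged:
By the outcome, as a careful person would: the job done as asked, in the order asked, and still so for the second after the job is handed in, with the robot touching nothing.
It also fails if it takes over 59 s, if anything falls off the work surface, if the arm or the gripper's body presses on something with over 40 N, if the wrist force passes 120 N, or if a joint passes its speed limit or range.

## Working session

There is one attempt and no reset: what is moved stays moved. The work goes in short steps, Python scripts to look and compute and a tool call to move; the robot and the scene stay as the last step left them, time stands still between calls to the robot, and variables do not carry over. Pictures are saved under pics/ and viewed, and the job is handed in when it is done.

Besides the shell and the picture viewer there is one more tool, called after "Request:" as name(argument=value, ...) on one line, values as JSON. carry_out: Moves the arm, as the interface text tells. Its arguments: {"type":"object","properties":{"delta_pos":{"type":"array","items":{"type":"array","items":{"type":"number"}}},"rotation":{"type":"array","items":{"type":"array","items":{"type":"number"}}},"hand":{"type":"number"}},"required":["delta_pos","rotation"]}

```bash
mkdir -p pics; cat > h.py <<'E'
import numpy as np, cv2
from workcell import ctrl
from scipy.spatial.transform import Rotation as Ro
E
python3 - <<'E'
from h import *
o=ctrl.get_obs(); print({k:np.round(v,3).tolist() for k,v in o.items()})
for n in ["scene","side","wrist"]:
    print(n,ctrl.camera_info(n))
    cv2.imwrite(f"pics/{n}0.png",ctrl.get_image(n)[:,:,::-1])
E
```

```text
{'t': 0.0, 'qpos': [-1.186, 0.424, 1.631, -0.0, 1.089, -0.019], 'qvel': [-0.002, 0.002, -0.001, -0.001, -0.0, -0.001], 'joint_torque': [0.002, -54.461, -27.367, 0.064, 0.023, -0.0], 'ee_pos': [245.357, -574.153, 186.331], 'orientation': [-1.373, 0.908, -0.906], 'ft_force': [0.459, 0.403, -0.117], 'moment': [-0.015, 0.067, 0.041], 'width': 87.925}
scene {'fov_y': 55.46047933533386, 'cx': 319.37622916046075, 'cy': 233.43899987949655, 'k1': 0.002348567279327951, 'R': array([[-0.60413396, -0.79682764,  0.00937421],
       [-0.46049539,  0.33948669, -0.82017851],
       [ 0.65035848, -0.49981447, -0.57203089]]), 't': array([337.25010169, 376.23939096, 525.73259138])}
side {'fov_y': 44.26686477369236, 'cx': 320.0058825002087, 'cy': 247.24943902662122, 'k1': 0.02461073481369986, 'R': array([[ 0.96193285,  0.27327249,  0.00270784],
       [ 0.17215376, -0.59823505, -0.78260968],
       [-0.21224577,  0.75328413, -0.62250683]]), 't': array([-558.30665116,  -15.38665455, 1203.19886157])}
wrist {'fov_y': 62.19519576861048, 'cx': 316.20264925185074, 'cy': 235.21352813442363, 'k1': -0.019442359749746015, 'T_tool_cam': array([[ 9.99999945e-01, -3.29925121e-04, -1.81931983e-05,
        -2.18835138e-01],
       [-7.39473325e-05, -2.77117453e-01,  9.60836048e-01,
        -1.97536689e+02],
       [-3.22045602e-04, -9.60835995e-01, -2.77117462e-01,
         7.54633816e+01],
       [ 0.00000000e+00,  0.00000000e+00,  0.00000000e+00,
         1.00000000e+00]])}
```

View pics/scene0.png

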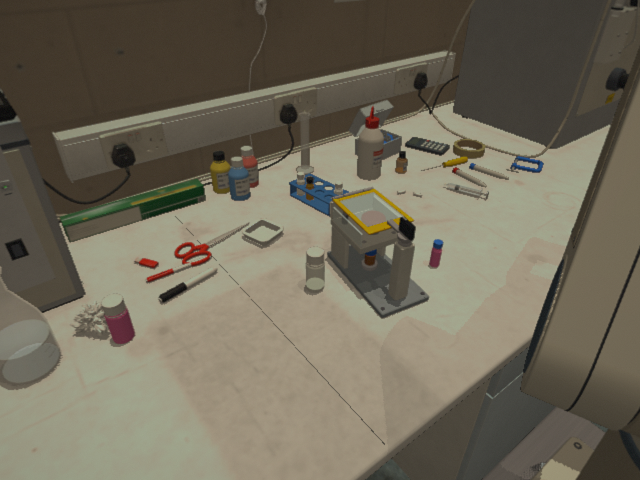

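View pics/side0.png

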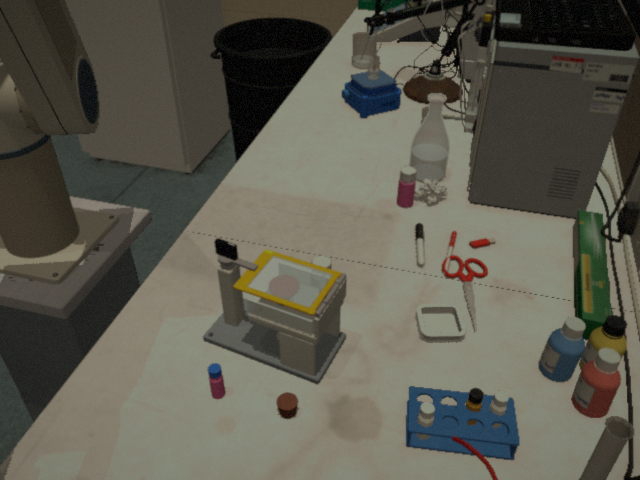

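View pics/wrist0.png

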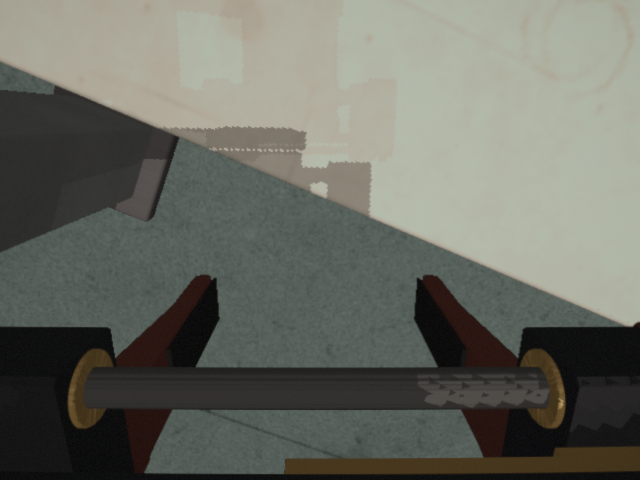

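```bash
cat >> h.py <<'E'
def cam(n,obs=None):
    i=ctrl.camera_info(n); f=240/np.tan(np.radians(i['fov_y'])/2)
    if n=='wrist':
        T=np.array(i['T_tool_cam']); R_=Ro.from_rotvec(obs['orientation']).as_matrix()
        Rwc=R_@T[:3,:3]; C=R_@T[:3,3]+obs['ee_pos']
    else:
        Rwc=np.array(i['R']).T; C=-Rwc@i['t']
    return f,i['cx'],i['cy'],i['k1'],Rwc,C
def rays(c,px):
    f,cx,cy,k,R_,C=c; p=(np.atleast_2d(px).astype(float)-[cx,cy])/f; q=p.copy()
    for _ in range(20): q=p/(1+k*(q**2).sum(1,keepdims=True))
    return np.c_[q,np.ones(len(q))]@R_.T
def onz(c,px,z):
    d=rays(c,px); C=c[5]; return C+d*((z-C[2])/d[:,2])[:,None]
def proj(c,X):
    f,cx,cy,k,R_,C=c; p=(np.atleast_2d(X)-C)@R_; s=p[:,:2]/p[:,2:]
    return s*(1+k*(s**2).sum(1,keepdims=True))*f+[cx,cy]
def tri(cs,pxs):
    A=np.zeros((3,3));b=np.zeros(3)
    for c,p in zip(cs,pxs):
        d=rays(c,p)[0];d/=np.linalg.norm(d);P=np.eye(3)-np.outer(d,d);A+=P;b+=P@c[5]
    return np.linalg.solve(A,b)
def zoom(im,x,y,w,h,s,fn): cv2.imwrite(fn,cv2.resize(im[y:y+h,x:x+w],None,fx=s,fy=s,interpolation=cv2.INTER_CUBIC))
E
python3 - <<'E'
from h import *
for n,(x,y,w,h) in dict(scene=(310,170,140,150),side=(190,220,180,170)).items():
    im=cv2.imread(f"pics/{n}0.png"); hsv=cv2.cvtColor(im,cv2.COLOR_BGR2HSV)
    m=cv2.inRange(hsv,(18,140,100),(35,255,255)); mm=np.zeros_like(m); mm[y:y+h,x:x+w]=m[y:y+h,x:x+w]
    cn,_=cv2.findContours(mm,cv2.RETR_EXTERNAL,cv2.CHAIN_APPROX_NONE)
    pts=np.vstack([c for c in cn if len(c)>8]); hu=cv2.convexHull(pts)
    ap=cv2.approxPolyDP(hu,4,True)[:,0]; print(n,ap.tolist(),mm.sum()//255)
    print(onz(cam(n),ap,147).round(1).tolist())
    zoom(im,x,y,w,h,4 if n=='side' else 4,f"pics/{n}0z.png")
E
```

```text
scene [[333, 199], [374, 189], [413, 220], [368, 233]] 665
[[635.8, -90.8, 147.0], [617.5, -183.6, 147.0], [489.3, -162.4, 147.0], [507.3, -67.3, 147.0]]
side [[233, 285], [265, 250], [340, 273], [313, 314]] 1356
[[493.6, -169.9, 147.0], [510.8, -78.4, 147.0], [640.0, -99.6, 147.0], [625.2, -195.4, 147.0]]
```

View pics/scene0z.png

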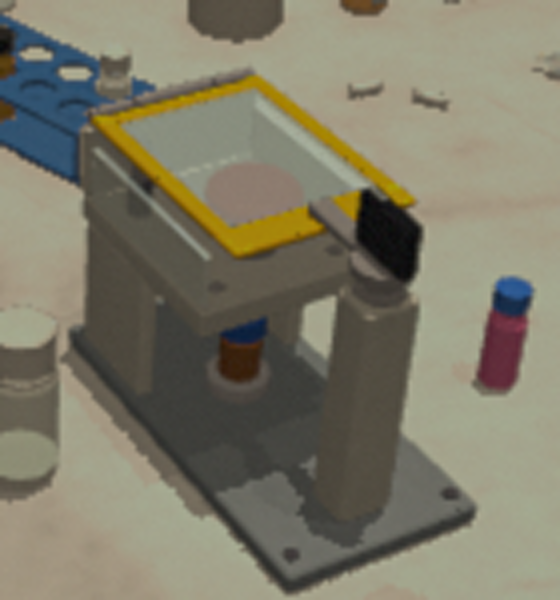

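View pics/side0z.png

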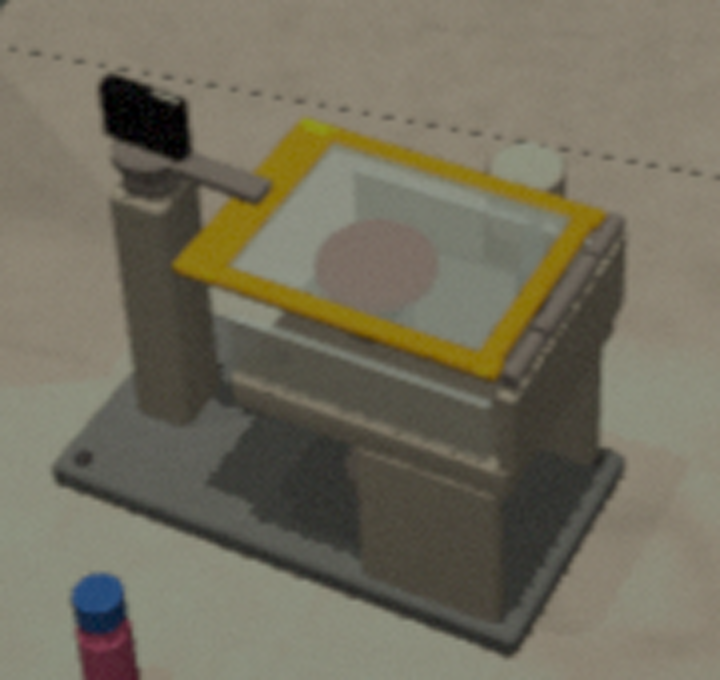

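```bash
python3 - <<'E'
from h import *
s,d=cam('scene'),cam('side'); print(s[5],d[5])
S=np.array([[333,199],[374,189],[413,220],[368,233]])+.0; D=np.array([[265,250],[340,273],[313,314],[233,285]])
D=D[[1,2,3,0]]
for a,b in zip(S,D):
    X=tri([s,d],[a,b]); print(X.round(1),(proj(s,X)-a).round(1),(proj(d,X)-b).round(1))
# wrist knob top: black mask centroids
for n,(x,y,w,h) in dict(scene=(390,205,40,50),side=(205,230,50,40)).items():
    im=cv2.imread(f"pics/{n}0.png"); g=im[y:y+h,x:x+w].max(2)<45
    yy,xx=np.nonzero(g); print(n,xx.mean()+x,yy.mean()+y,xx.min()+x,xx.max()+x,yy.min()+y,yy.max()+y)
E
```

```text
[ 35.08609598 403.77069068 606.15729251] [ 795.07624919 -762.98559319  738.4695721 ]
[639.5 -94.8 143.4] [[0.3 0.2]] [[ 0.4 -0.3]]
[ 623.9 -190.2  141.8] [[0.1 0. ]] [[ 0.1 -0.1]]
[ 492.2 -166.5  143.8] [[0.1 0. ]] [[ 0.2 -0.1]]
[509.9 -72.1 142.8] [[0.9 0.4]] [[ 1.  -0.4]]
scene 406.52863436123346 228.43612334801762 399 414 218 239
side 225.73154362416108 249.20469798657717 215 236 239 259
```

```bash
cat >> h.py <<'E'
YAW=np.radians(-10.07); O=np.array([559.,-129.6,0])
def P2W(p): return O+Ro.from_euler('z',YAW).apply(np.asarray(p,float))
def W2P(p): return Ro.from_euler('z',-YAW).apply(np.asarray(p,float)-O)
def down(xang): # tool y down, tool x at world yaw xang
    x=np.array([np.cos(xang),np.sin(xang),0]);y=np.array([0,0,-1.]);return np.c_[x,y,np.cross(x,y)]
def go(pos,R_,o=None):
    o=o or ctrl.get_obs(); A=Ro.from_rotvec(o['orientation']).as_matrix()
    print('dpos cm',(A.T@(np.array(pos)-o['ee_pos'])/10).round(3),'rot',Ro.from_matrix(A.T@R_).as_rotvec().round(4),'|',o['ee_pos'].round(1))
E
python3 - <<'E'
from h import *
s,d=cam('scene'),cam('side')
print(W2P(tri([s,d],[[406.5,228.4],[225.7,249.2]])))
o=ctrl.get_obs(); A=Ro.from_rotvec(o['orientation']).as_matrix(); print(A.round(3))
print(P2W([-100,0,170]))
go(P2W([-130,0,290]),down(YAW-np.pi/2)); go(P2W([-130,0,290]),down(YAW+np.pi/2))
E
```

```text
[-100.36542994   -0.80065616  164.12318119]
[[ 0.393 -0.     0.92 ]
 [-0.92   0.001  0.393]
 [-0.001 -1.    -0.   ]]
[ 460.54051332 -112.11487826  170.        ]
dpos cm [-35.7   -10.309  35.433] rot [ 4.000e-04  5.796e-01 -1.200e-03] | [ 245.4 -574.3  186.5]
dpos cm [-35.7   -10.309  35.433] rot [-1.600e-03 -2.562e+00 -5.000e-04] | [ 245.4 -574.3  186.5]
```

```bash
python3 - <<'E'
from h import *
go(P2W([-100,0,260]),down(YAW+np.pi/2))
E
```

```text
dpos cm [-34.053  -7.311  37.943] rot [-1.600e-03 -2.562e+00 -5.000e-04] | [ 245.4 -574.3  186.5]
```

Request:
carry_out(delta_pos=[[-17,-7.3,19],[-34,-7.3,38],[-34,-7.3,38],[-34,-7.3,38],[-34,-7.3,38],[-34,-7.3,38],[-34,-7.3,38],[-34,-7.3,38],[-34,-7.3,38],[-34,-7.3,38],[-34,-7.3,38],[-34,-7.3,38]], rotation=[[0,-2.56,0],[0,-2.56,0],[0,-2.56,0],[0,-2.56,0],[0,-2.56,0],[0,-2.56,0],[0,-2.56,0],[0,-2.56,0],[0,-2.56,0],[0,-2.56,0],[0,-2.56,0],[0,-2.56,0]], hand=130)

```text
t: 1.15
ee_pos: [455.2, -124.7, 258.4]
orientation: [-1.554, -0.266, 0.266]
ft_force: [0.0, -0.6, 0.5]
width: 42.9
```

```bash
python3 - <<'E'
from h import *
o=ctrl.get_obs();print(o['t'],o['qpos'],o['width'])
go(P2W([-100,0,260]),down(YAW+np.pi/2))
E
```

```text
1.15 [-2.92526225e-01  1.07901068e-01  1.88312156e+00 -2.77890479e-05
  1.15043087e+00 -6.31601350e-01] 42.88203288302276
dpos cm [ 0.924 -0.16   1.005] rot [ 1.000e-04 -1.056e+00  0.000e+00] | [ 455.2 -124.7  258.4]
```

Request:
carry_out(delta_pos=[[0.9,-0.1,1.0],[0.9,-0.1,1.0],[0.9,-0.1,1.0],[0.9,-0.1,1.0],[0.9,-0.1,1.0],[0.9,-0.1,1.0],[0.9,-0.1,1.0],[0.9,-0.1,1.0],[0.9,-0.1,1.0],[0.9,-0.1,1.0],[0.9,-0.1,1.0]], rotation=[[0,-1.05,0],[0,-1.05,0],[0,-1.05,0],[0,-1.05,0],[0,-1.05,0],[0,-1.05,0],[0,-1.05,0],[0,-1.05,0],[0,-1.05,0],[0,-1.05,0],[0,-1.05,0]])

```text
t: 2.07
ee_pos: [460.0, -114.2, 258.9]
orientation: [-1.293, -1.068, 1.068]
ft_force: [0.1, -0.4, 0.8]
width: 42.7
```

```bash
python3 - <<'E'
from h import *
o=ctrl.get_obs();print(o['t'],o['qpos'],o['width'])
go(P2W([-100,0,260]),down(YAW+np.pi/2))
im=ctrl.get_image('wrist')[:,:,::-1]; cv2.imwrite('pics/w1.png',im)
E
```

```text
2.0667 [-2.68527163e-01  1.10967124e-01  1.87832684e+00  1.62013393e-05
  1.15266624e+00 -1.64966282e+00] 42.72314984888867
dpos cm [ 0.218 -0.108 -0.016] rot [-0.0004 -0.0139  0.    ] | [ 460.  -114.2  258.9]
```

View pics/w1.png

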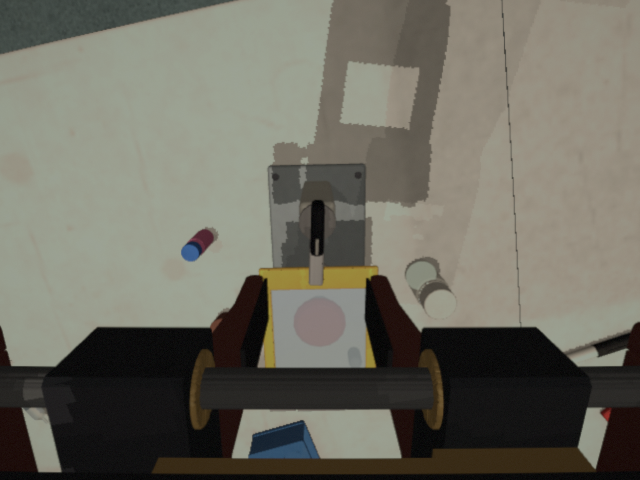

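```bash
python3 - <<'E'
from h import *
o=ctrl.get_obs(); c=cam('wrist',o); im=cv2.imread('pics/w1.png')
zoom(im,240,150,160,150,4,'pics/w1z.png')
g=(im[195:260,305:330].max(2)<35).astype(np.uint8); 
yy,xx=np.nonzero(g); pts=np.c_[xx+305,yy+195].astype(np.float32); r=cv2.minAreaRect(pts); print(r); b=cv2.boxPoints(r); print(b)
print(W2P(onz(c,b,181.5)).round(1))
f=[[260,268],[378,266]]; print(W2P(onz(c,f,147)).round(1), onz(c,f,147).round(1))
base=[[269,165],[364,164]]; print(W2P(onz(c,base,12)).round(1))
E
```

```text
((316.5, 227.0), (54.0, 13.0), 90.0)
[[310. 200.]
 [323. 200.]
 [323. 254.]
 [310. 254.]]
[[-123.1   -6.4  181.5]
 [-123.     2.8  181.5]
 [ -83.     2.4  181.5]
 [ -83.1   -7.1  181.5]]
[[-59.7 -49.5 147. ]
 [-60.1  48.3 147. ]] [[ 491.5 -167.9  147. ]
 [ 508.3  -71.5  147. ]]
[[-130.1  -54.2   12. ]
 [-129.7   51.    12. ]]
```

View pics/w1z.png

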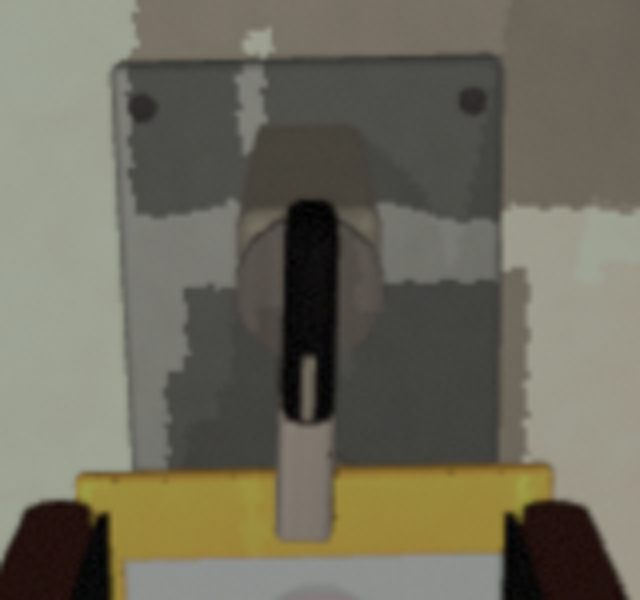

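```bash
sed -i 's/^def P2W/O=O+Ro.from_euler("z",YAW).apply([0,-1.3,0])\ndef P2W/' h.py; python3 - <<'E'
from h import *
o=ctrl.get_obs(); c=cam('wrist',o)
print(W2P(onz(c,[[309,285],[323,285],[309.5,256],[324,256]],152)).round(1))
go(P2W([-100,0,160]),down(YAW+np.pi/2))
E
```

```text
[[-46.1  -7.8 152. ]
 [-45.9   3.8 152. ]
 [-71.4  -6.9 152. ]
 [-71.2   4.9 152. ]]
dpos cm [ 0.09   9.895 -0.015] rot [-0.0003 -0.014   0.    ] | [ 460.  -114.3  258.9]
```

Request:
carry_out(delta_pos=[[0,4,0],[0,7,0],[0,9,0],[0,9.9,0],[0,9.9,0],[0,9.9,0]], rotation=[[0,0,0],[0,0,0],[0,0,0],[0,0,0],[0,0,0],[0,0,0]])

```text
t: 2.62
ee_pos: [460.5, -114.4, 160.5]
orientation: [-1.292, -1.069, 1.069]
ft_force: [0.5, -0.1, 0.8]
width: 43.1
```

Request:
carry_out(delta_pos=[[0,0,0],[0,0,0],[0,0,0],[0,0,0],[0,0,0],[0,0,0],[0,0,0],[0,0,0]], rotation=[[0,0,0],[0,0,0],[0,0,0],[0,0,0],[0,0,0],[0,0,0],[0,0,0],[0,0,0]], hand=255)

```text
t: 3.28
ee_pos: [460.2, -114.3, 160.1]
orientation: [-1.292, -1.07, 1.07]
ft_force: [0.2, -0.3, -0.7]
width: 0.4
```

```bash
python3 - <<'E'
from h import *
o=ctrl.get_obs();print(o['t'],o['qpos'],o['width'],o['ft_force'],o['moment'],W2P(o['ee_pos']))
for n in ['wrist','scene']:
    im=ctrl.get_image(n)[:,:,::-1]; cv2.imwrite(f'pics/{n}2.png',im)
zoom(im,310,130,160,200,3,'pics/scene2z.png')
E
```

```text
3.2833 [-2.68536193e-01  2.39679767e-01  1.97781118e+00  3.30460318e-05
  9.23986742e-01 -1.65156689e+00] 0.44234135600768265 [ 0.2075346  -0.28823639 -0.69282384] [ 0.06486955 -0.13343243 -0.06250431] [-99.97862269  -0.89638996 160.13072437]
```

View pics/wrist2.png

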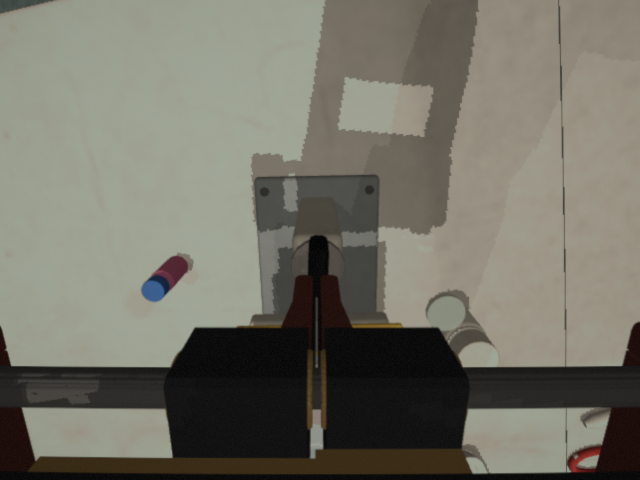

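View pics/scene2z.png

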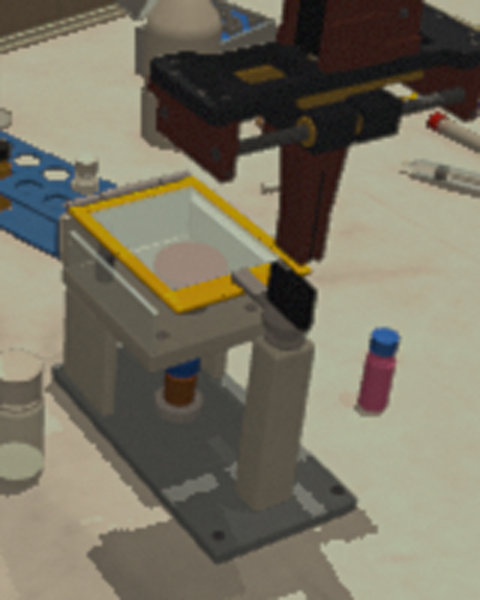

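```bash
python3 - <<'E'
from h import *
o=ctrl.get_obs(); 
for n in ['scene','side','wrist']:
    c=cam(n,o); print(n,proj(c,o['ee_pos']),proj(c,P2W([-100,0,181.5])),proj(c,P2W([-81,0,181.5])),proj(c,P2W([-119,0,181.5])))
im=ctrl.get_image('side')[:,:,::-1]; cv2.imwrite(f'pics/side2.png',im)
zoom(im,170,150,200,200,3,'pics/side2z.png')
im=cv2.imread('pics/wrist2.png'); zoom(im,220,150,200,200,3,'pics/wrist2z.png')
E
```

```text
scene [[407.06087225 230.14029575]] [[408.12680346 219.88658144]] [[401.5853575  214.50536114]] [[414.90529461 225.46265577]]
side [[225.9828126  251.70325456]] [[224.96470976 240.51323135]] [[235.4953459 243.8795662]] [[214.57873356 237.19353749]]
wrist [[316.45374713 270.55922551]] [[318.3537461  286.82202737]] [[318.77096156 322.4844679 ]] [[317.91164621 249.07770587]]
```

View pics/side2z.png

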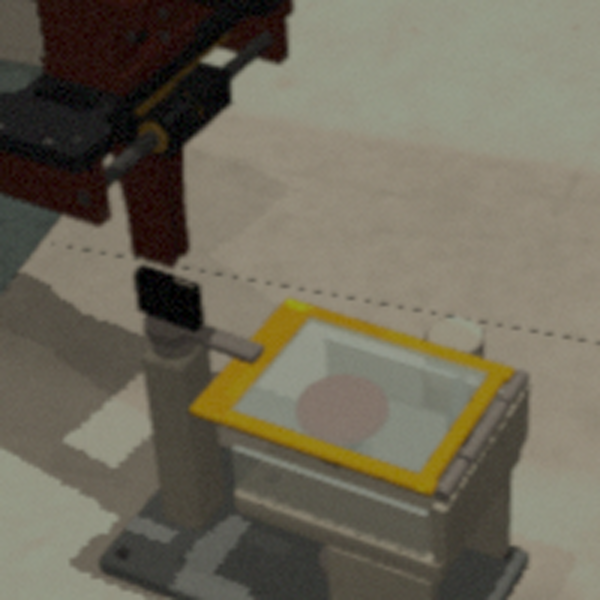

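View pics/wrist2z.png

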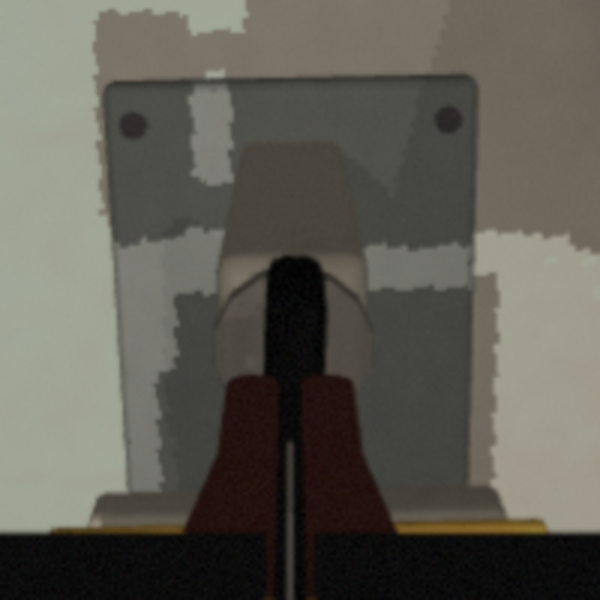

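```bash
python3 - <<'E'
from h import *
o=ctrl.get_obs(); s,d=cam('scene'),cam('side')
X=tri([s,d],[[410.5,217],[225,237]]); print(X,W2P(X),proj(s,X),proj(d,X), o['ee_pos'])
X=tri([s,d],[[408,220.5],[223,242]]); 
im=cv2.imread('pics/scene2.png'); zoom(im,370,170,80,80,8,'pics/a.png')
im=cv2.imread('pics/side2.png'); zoom(im,195,200,80,80,8,'pics/b.png')
E
```

```text
[ 459.46158394 -114.40557299  188.12381753] [-100.66177756   -1.14405839  188.12381753] [[409.38222065 216.64394234]] [[223.76237517 237.38579312]] [ 460.13927905 -114.28558317  160.02674372]
```

View pics/a.png

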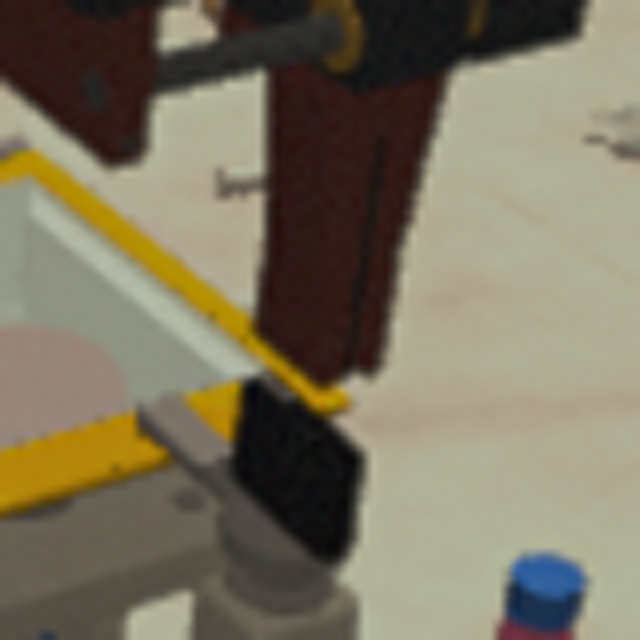

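View pics/b.png

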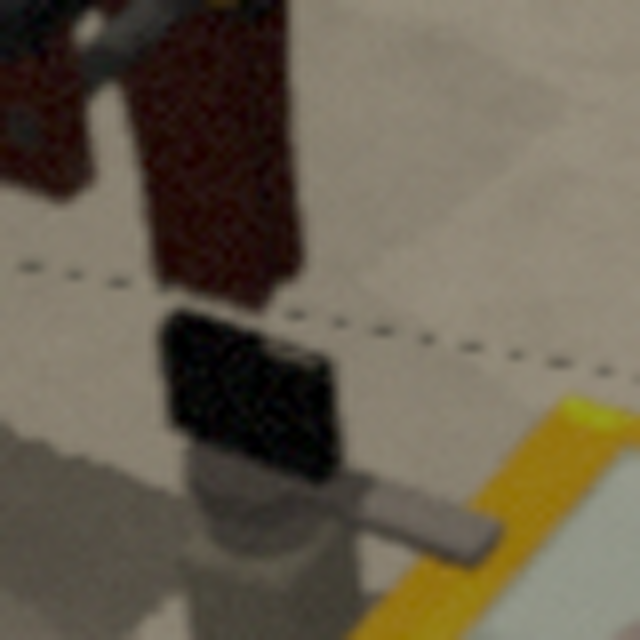

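The fingers closed on nothing. Both views put the real fingertips about 28 mm higher than the reported TCP, 5 mm above the bar. I'll reopen, go lower and check.

Request:
carry_out(delta_pos=[[0,0,0],[0,0,0],[0,0,0],[0,0,0],[0,0,0]], rotation=[[0,0,0],[0,0,0],[0,0,0],[0,0,0],[0,0,0]], hand=150)

```text
t: 3.85
ee_pos: [460.2, -114.3, 160.1]
orientation: [-1.292, -1.07, 1.07]
ft_force: [0.1, 0.3, -0.2]
width: 30.2
```

Request:
carry_out(delta_pos=[[0,0.7,0],[0,1.4,0],[0,2.1,0],[0,2.5,0],[0,2.8,0],[0,2.8,0],[0,2.8,0]], rotation=[[0,0,0],[0,0,0],[0,0,0],[0,0,0],[0,0,0],[0,0,0],[0,0,0]])

```text
t: 4.43
ee_pos: [460.0, -114.3, 131.8]
orientation: [-1.292, -1.069, 1.07]
ft_force: [0.1, -0.1, 0.7]
width: 36.2
```

```bash
python3 - <<'E'
from h import *
o=ctrl.get_obs();print(o['t'],o['width'],o['ft_force'],W2P(o['ee_pos']))
im=ctrl.get_image('scene')[:,:,::-1];a=cv2.resize(im[170:270,350:450],None,fx=4,fy=4,interpolation=2)
im=ctrl.get_image('side')[:,:,::-1];b=cv2.resize(im[190:290,180:280],None,fx=4,fy=4,interpolation=2)
cv2.imwrite('pics/c.png',np.hstack([a,b]))
E
```

```text
4.4333 36.15915172421343 [ 0.05818069 -0.09273622  0.73074098] [-100.13013534   -0.90287953  131.79778709]
```

View pics/c.png

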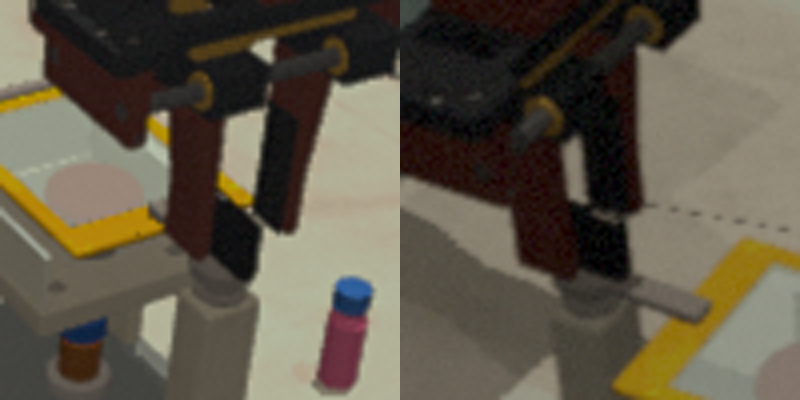

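The fingers now straddle the bar, with the tips just above the steel disc. Closing.

Request:
carry_out(delta_pos=[[0,0,0],[0,0,0],[0,0,0],[0,0,0],[0,0,0],[0,0,0]], rotation=[[0,0,0],[0,0,0],[0,0,0],[0,0,0],[0,0,0],[0,0,0]], hand=255)

```text
t: 5.03
ee_pos: [460.3, -113.8, 132.2]
orientation: [-1.292, -1.07, 1.069]
ft_force: [1.2, 3.3, 2.5]
width: 9.9
```

Request:
carry_out(delta_pos=[[0,0,0],[0,0,0],[0,0,0],[0,0,0],[0,0,0],[0,0,0],[0,0,0],[0,0,0]], rotation=[[0,0.1,0],[0,0.2,0],[0,0.3,0],[0,0.4,0],[0,0.5,0],[0,0.6,0],[0,0.7,0],[0,0.8,0]])

```text
t: 5.7
ee_pos: [460.6, -113.4, 132.2]
orientation: [-1.522, -0.454, 0.452]
ft_force: [2.5, 7.1, 1.5]
width: 9.7
```

Request:
carry_out(delta_pos=[[0,0,0],[0,0,0],[0,0,0],[0,0,0],[0,0,0],[0,0,0],[0,0,0],[0,0,0],[0,0,0],[0,0,0]], rotation=[[0,0.1,0],[0,0.2,0],[0,0.3,0],[0,0.4,0],[0,0.5,0],[0,0.6,0],[0,0.7,0],[0,0.73,0],[0,0.73,0],[0,0.73,0]])

```text
t: 6.53
ee_pos: [461.1, -113.3, 132.2]
orientation: [-1.566, 0.115, -0.117]
ft_force: [3.5, 7.8, -0.2]
width: 9.6
```

```bash
python3 - <<'E'
from h import *
o=ctrl.get_obs();print(o['t'],o['width'],o['ft_force'],o['moment'],W2P(o['ee_pos']),o['qpos'])
go(P2W([-100,0,132]),down(YAW),o)
im=ctrl.get_image('scene')[:,:,::-1];a=cv2.resize(im[150:300,320:470],None,fx=2.6,fy=2.6,interpolation=2)
im=ctrl.get_image('side')[:,:,::-1];b=cv2.resize(im[170:320,200:350],None,fx=2.6,fy=2.6,interpolation=2)
cv2.imwrite('pics/d.png',np.hstack([a,b]))
E
```

```text
6.5333 9.587834280349696 [ 3.48698166  7.80832248 -0.23562023] [ 1.3006916  -0.73594832 -0.04725466] [-99.23174435   0.21605742 132.20939147] [-0.26747654  0.28398247  1.99885476  0.00261614  0.85747242 -0.12128736]
dpos cm [-0.077  0.021 -0.019] rot [-0.0018  0.0279  0.0015] | [ 461.1 -113.3  132.2]
```

View pics/d.png

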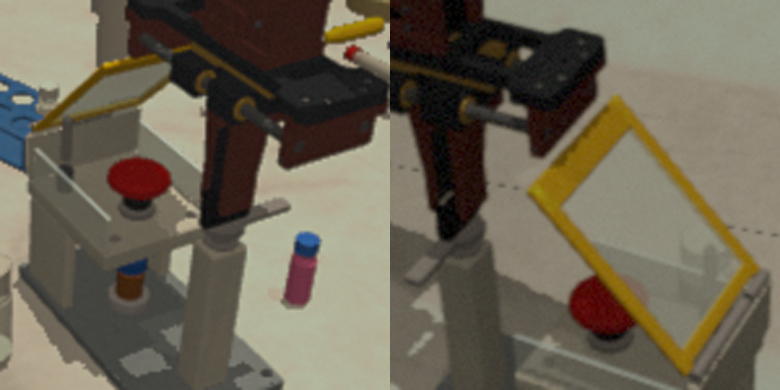

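Request:
carry_out(delta_pos=[[0,0,0],[0,0,0],[0,0,0],[0,0,0]], rotation=[[0,0.03,0],[0,0.05,0],[0,0.05,0],[0,0.05,0]])

```text
t: 6.97
ee_pos: [461.1, -113.3, 132.2]
orientation: [-1.564, 0.153, -0.155]
ft_force: [4.1, 7.7, 0.6]
width: 10.1
```

Request:
carry_out(delta_pos=[[0,0,0],[0,0,0],[0,0,0],[0,0,0],[0,0,0]], rotation=[[0,0,0],[0,0,0],[0,0,0],[0,0,0],[0,0,0]], hand=180)

```text
t: 7.38
ee_pos: [460.0, -114.5, 132.0]
orientation: [-1.565, 0.155, -0.155]
ft_force: [-0.3, -0.4, 0.2]
width: 25.6
```

Request:
carry_out(delta_pos=[[0,-0.8,0],[0,-1.8,0],[0,-2.8,0],[0,-3.8,0],[0,-3.8,0]], rotation=[[0,0,0],[0,0,0],[0,0,0],[0,0,0],[0,0,0]])

```text
t: 7.8
ee_pos: [461.8, -114.8, 172.8]
orientation: [-1.566, 0.151, -0.158]
ft_force: [0.4, -0.1, -0.1]
width: 26.0
```

```bash
python3 - <<'E'
from h import *
o=ctrl.get_obs();print(o['t'],o['width'],o['ft_force'],o['moment'],W2P(o['ee_pos']),o['qpos'])
im=ctrl.get_image('scene')[:,:,::-1];a=cv2.resize(im[150:300,320:470],None,fx=2.6,fy=2.6,interpolation=2)
im=ctrl.get_image('side')[:,:,::-1];b=cv2.resize(im[170:320,200:350],None,fx=2.6,fy=2.6,interpolation=2)
cv2.imwrite('pics/e.png',np.hstack([a,b]))
E
```

```text
7.8 26.006374986780827 [ 0.37419344 -0.14165296 -0.05979099] [-0.00334499 -0.07600342  0.04094667] [-98.27422024  -1.07799076 172.7702291 ] [-2.68559382e-01  2.21177802e-01  1.96662655e+00 -9.87984755e-06
  9.49333969e-01 -7.15734301e-02]
```

View pics/e.png

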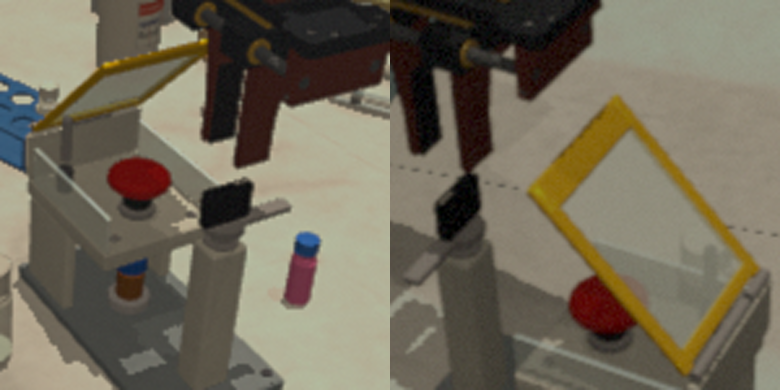

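The latch is undone, with the finger pointing to -y, and the cover is ajar with its edge clear of the gripper. Next I turn the jaws across the press, close them and line up in front of the cover edge.

```bash
python3 - <<'E'
from h import *
go(P2W([-75,0,199]),down(YAW+np.pi/2))
E
```

```text
dpos cm [ 2.448 -2.801  0.148] rot [ 1.700e-03 -1.592e+00  1.400e-03] | [ 460.7 -114.4  170.9]
```

Request:
carry_out(delta_pos=[[0,-2.8,0],[0.5,-2.8,0.1],[1,-2.8,0.1],[1.5,-2.8,0.1],[2,-2.8,0.1],[2.4,-2.8,0.1],[2.4,-2.8,0.1],[2.4,-2.8,0.1],[2.4,-2.8,0.1],[2.4,-2.8,0.1],[2.4,-2.8,0.1],[2.4,-2.8,0.1]], rotation=[[0,-0.12,0],[0,-0.25,0],[0,-0.37,0],[0,-0.5,0],[0,-0.62,0],[0,-0.75,0],[0,-0.87,0],[0,-1.0,0],[0,-1.12,0],[0,-1.25,0],[0,-1.37,0],[0,-1.5,0]], hand=255)

```text
t: 8.9
ee_pos: [483.5, -117.9, 197.5]
orientation: [-1.323, -1.01, 1.011]
ft_force: [0.0, -0.5, -0.5]
width: 0.3
```

```bash
python3 - <<'E'
from h import *
o=ctrl.get_obs();print(o['t'],o['width'],o['ft_force'],W2P(o['ee_pos']))
go(P2W([-75,0,199]),down(YAW+np.pi/2),o)
im=ctrl.get_image('scene')[:,:,::-1];a=cv2.resize(im[150:300,320:470],None,fx=2.6,fy=2.6,interpolation=2)
im=ctrl.get_image('side')[:,:,::-1];b=cv2.resize(im[170:320,200:350],None,fx=2.6,fy=2.6,interpolation=2)
cv2.imwrite('pics/f.png',np.hstack([a,b]))
s,d=cam('scene'),cam('side')
for n,c in (('s',s),('d',d)): print(n,proj(c,o['ee_pos']+[0,0,29]))
E
```

```text
8.9 0.28300606211853585 [ 0.03245842 -0.45672882 -0.53601383] [-76.4171671   -0.37346263 197.53300243]
dpos cm [ 0.05  -0.147 -0.138] rot [-0.001  -0.0908  0.0001] | [ 483.5 -117.9  197.5]
s [[403.17682494 190.59010898]]
d [[235.35956224 220.86174088]]
```

View pics/f.png

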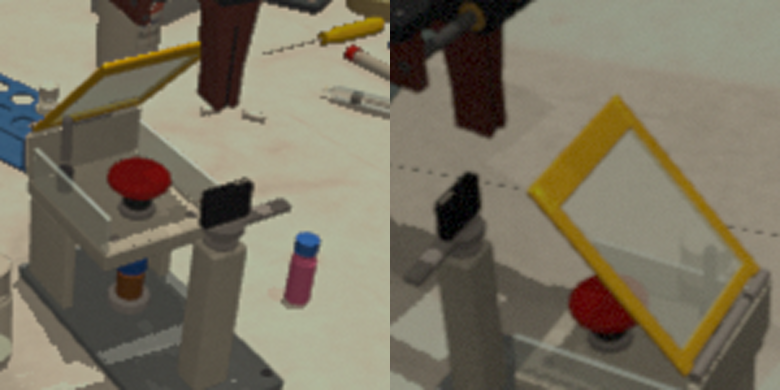

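```bash
python3 - <<'E'
from h import *
s,d=cam('scene'),cam('side')
for a,b in (([397,167.5],[255,243]),([360,175.5],[287.5,207.3])):
    X=tri([s,d],[a,b]); print(W2P(X),proj(s,X)-a,proj(d,X)-b)
e=[P2W([-18,y,240]) for y in(-50,50)]; print(proj(s,e),proj(d,e))
E
```

```text
[-16.14863717 -35.03541151 232.72897006] [[2.6579009  1.02507319]] [[ 3.40763273 -1.40556347]]
[-15.95849559  49.1783478  238.22258057] [[-0.24801932 -0.12988812]] [[-0.28626981  0.15361336]]
[[407.54018477 163.64777762]
 [360.02175804 175.04427839]] [[251.31659918 243.07629947]
 [286.23012261 205.84075562]]
```

Request:
carry_out(delta_pos=[[0,0,0],[0,0,0],[0,0,0]], rotation=[[0,-0.09,0],[0,-0.09,0],[0,-0.09,0]])

```text
t: 9.25
ee_pos: [483.7, -118.0, 197.9]
orientation: [-1.292, -1.07, 1.07]
ft_force: [-0.2, -0.9, -0.4]
width: 0.5
```

```bash
python3 - <<'E'
from h import *
go(P2W([-75,0,199]),down(YAW+np.pi/2))
for x,t in ((-40,227),(-29,227),(-8,244),(16,256),(42,263),(65,265),(88,266)): go(P2W([x,0,t-29]),down(YAW+np.pi/2))
E
```

```text
dpos cm [ 0.043 -0.115 -0.114] rot [-0.0004 -0.012   0.    ] | [ 483.7 -118.   197.9]
dpos cm [ 0.084 -0.016 -3.614] rot [-0.0004 -0.012   0.    ] | [ 483.7 -118.   197.9]
dpos cm [ 0.098 -0.017 -4.714] rot [-0.0004 -0.012   0.    ] | [ 483.7 -118.   197.9]
dpos cm [ 0.123 -1.718 -6.813] rot [-0.0004 -0.012   0.    ] | [ 483.7 -118.   197.9]
dpos cm [ 0.151 -2.919 -9.212] rot [-0.0004 -0.012   0.    ] | [ 483.7 -118.   197.9]
dpos cm [  0.183  -3.62  -11.812] rot [-0.0004 -0.012   0.    ] | [ 483.7 -118.   197.9]
dpos cm [  0.21   -3.821 -14.112] rot [-0.0004 -0.012   0.    ] | [ 483.7 -118.   197.9]
dpos cm [  0.238  -3.922 -16.411] rot [-0.0004 -0.012   0.    ] | [ 483.7 -118.   197.9]
```

Request:
carry_out(delta_pos=[[0.1,0,-2],[0.1,0,-3.6],[0.1,0,-4.7],[0.1,-0.7,-5.4],[0.1,-1.3,-6.1],[0.1,-1.7,-6.8],[0.1,-2.1,-7.6],[0.1,-2.5,-8.4],[0.1,-2.9,-9.2]], rotation=[[0,0,0],[0,0,0],[0,0,0],[0,0,0],[0,0,0],[0,0,0],[0,0,0],[0,0,0],[0,0,0]])

```text
t: 10.0
ee_pos: [575.2, -133.9, 227.7]
orientation: [-1.291, -1.074, 1.073]
ft_force: [-0.0, 0.6, 0.4]
width: 0.6
```

```bash
python3 - <<'E'
from h import *
o=ctrl.get_obs();print(o['t'],o['width'],o['ft_force'],W2P(o['ee_pos']))
im=ctrl.get_image('scene')[:,:,::-1];a=cv2.resize(im[120:270,320:470],None,fx=2.6,fy=2.6,interpolation=2)
im=ctrl.get_image('side')[:,:,::-1];b=cv2.resize(im[150:300,220:370],None,fx=2.6,fy=2.6,interpolation=2)
cv2.imwrite('pics/g.png',np.hstack([a,b]))
E
```

```text
10.0 0.5996926600961788 [-0.04140545  0.64281978  0.44964737] [ 1.67404388e+01 -9.44590851e-02  2.27693639e+02]
```

View pics/g.png

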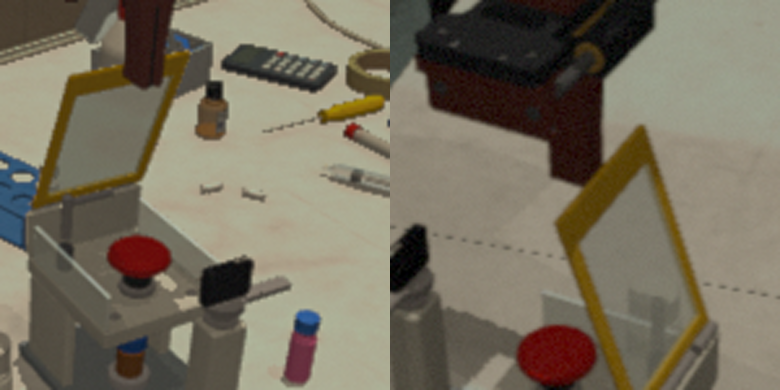

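Going well: the cover is at about 1.2 rad with the fingers in front of its edge. Continuing past upright.

Request:
carry_out(delta_pos=[[0,-0.2,-0.8],[0,-0.5,-1.7],[0,-0.7,-2.6],[0,-0.8,-3.4],[0,-0.9,-4.2],[0,-0.9,-5.0],[0,-0.9,-5.8],[0,-0.9,-6.6],[0,-0.9,-7.2],[0,-0.9,-7.2]], rotation=[[0,0,0],[0,0,0],[0,0,0],[0,0,0],[0,0,0],[0,0,0],[0,0,0],[0,0,0],[0,0,0],[0,0,0]])

```text
t: 10.93
ee_pos: [646.5, -147.1, 235.8]
orientation: [-1.29, -1.074, 1.073]
ft_force: [0.2, 0.3, 0.5]
width: 0.7
```

```bash
python3 - <<'E'
from h import *
o=ctrl.get_obs();print(o['t'],o['width'],o['ft_force'],W2P(o['ee_pos']))
im=ctrl.get_image('scene')[:,:,::-1];a=cv2.resize(im[120:270,320:470],None,fx=2.6,fy=2.6,interpolation=2)
im=ctrl.get_image('side')[:,:,::-1];b=cv2.resize(im[150:300,220:370],None,fx=2.6,fy=2.6,interpolation=2)
cv2.imwrite('pics/i.png',np.hstack([a,b]))
E
```

```text
10.9333 0.7282329242881391 [0.1939869  0.29957081 0.4779085 ] [ 89.16905324  -0.61498035 235.77175932]
```

View pics/i.png

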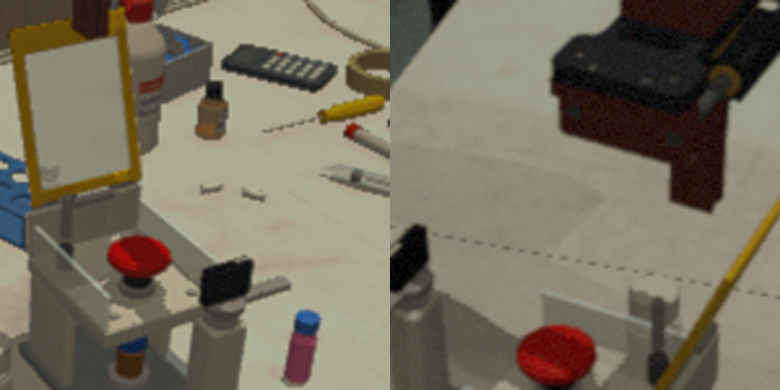

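```bash
python3 - <<'E'
from h import *
go(P2W([0,0,235]),down(YAW+np.pi/2))
go(P2W([0,0,125]),down(YAW+np.pi/2))
E
```

```text
dpos cm [-5.000e-03  7.900e-02  8.796e+00] rot [-0.0007 -0.007   0.    ] | [ 645.3 -146.8  235.7]
dpos cm [-5.0000e-03  1.1079e+01  8.7890e+00] rot [-0.0007 -0.007   0.    ] | [ 645.3 -146.8  235.7]
```

Request:
carry_out(delta_pos=[[0,0,3],[0,0,6],[0,0,8.8],[0,3,8.8],[0,6,8.8],[0,9,8.8],[0,11,8.8],[0,11,8.8],[0,11,8.8]], rotation=[[0,0,0],[0,0,0],[0,0,0],[0,0,0],[0,0,0],[0,0,0],[0,0,0],[0,0,0],[0,0,0]])

```text
t: 11.78
ee_pos: [557.9, -130.6, 125.7]
orientation: [-1.288, -1.072, 1.074]
ft_force: [0.2, 0.1, -0.1]
width: 0.7
```

```bash
python3 - <<'E'
from h import *
o=ctrl.get_obs();print(o['t'],o['width'],o['ft_force'],W2P(o['ee_pos']))
im=ctrl.get_image('scene')[:,:,::-1];cv2.imwrite('pics/j_s.png',im);a=cv2.resize(im[130:280,310:460],None,fx=2.6,fy=2.6,interpolation=2)
im=ctrl.get_image('side')[:,:,::-1];cv2.imwrite('pics/j_d.png',im);b=cv2.resize(im[180:330,220:370],None,fx=2.6,fy=2.6,interpolation=2)
cv2.imwrite('pics/j.png',np.hstack([a,b]))
E
```

```text
11.7833 0.7258030195493038 [ 0.20696076  0.12706558 -0.14449248] [-8.71595973e-01  8.31619609e-02  1.25650134e+02]
```

View pics/j.png

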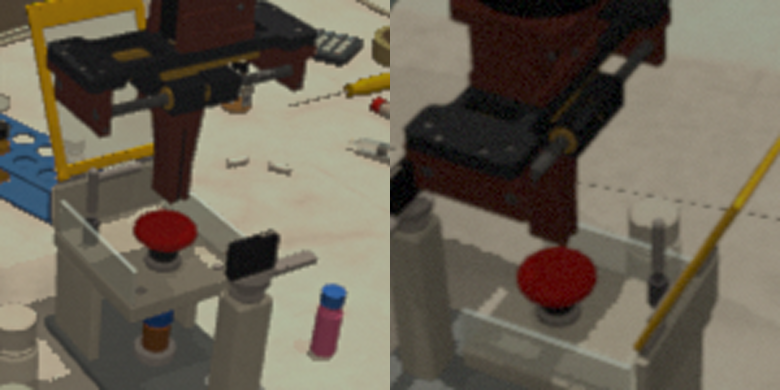

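The cover lies back on its stop and the fingertips are centred above the red head. Pressing in stages while watching the force.

Request:
carry_out(delta_pos=[[0,0.7,0],[0,1.4,0],[0,2.0,0],[0,2.4,0],[0,2.4,0]], rotation=[[0,0,0],[0,0,0],[0,0,0],[0,0,0],[0,0,0]])

```text
t: 12.3
ee_pos: [558.3, -130.7, 101.1]
orientation: [-1.289, -1.073, 1.074]
ft_force: [0.2, -1.4, 0.5]
width: 0.3
```

Request:
carry_out(delta_pos=[[0,0.2,0],[0,0.4,0],[0,0.6,0],[0,0.6,0]], rotation=[[0,0,0],[0,0,0],[0,0,0],[0,0,0]])

```text
t: 12.63
ee_pos: [558.8, -130.8, 96.0]
orientation: [-1.29, -1.073, 1.074]
ft_force: [-1.7, 1.1, 3.3]
width: 0.9
```

Request:
carry_out(delta_pos=[[0,0.1,0],[0,0.2,0],[0,0.3,0],[0,0.3,0]], rotation=[[0,0,0],[0,0,0],[0,0,0],[0,0,0]])

```text
t: 12.97
ee_pos: [558.8, -130.8, 93.0]
orientation: [-1.29, -1.073, 1.073]
ft_force: [-2.3, 0.7, 4.1]
width: 0.6
```

Request:
carry_out(delta_pos=[[0,0.2,0],[0,0.4,0],[0,0.5,0],[0,0.5,0]], rotation=[[0,0,0],[0,0,0],[0,0,0],[0,0,0]])

```text
t: 13.3
ee_pos: [558.8, -130.8, 88.3]
orientation: [-1.29, -1.073, 1.074]
ft_force: [-2.5, 0.5, 6.4]
width: 0.6
```

Request:
carry_out(delta_pos=[[0,0.1,0],[0,0.2,0],[0,0.3,0],[0,0.3,0]], rotation=[[0,0,0],[0,0,0],[0,0,0],[0,0,0]])

```text
t: 13.63
ee_pos: [558.9, -130.9, 85.7]
orientation: [-1.29, -1.074, 1.073]
ft_force: [-3.4, 0.5, 9.7]
width: 0.7
```

```bash
python3 - <<'E'
from h import *
o=ctrl.get_obs();print(o['t'],o['width'],o['ft_force'],o['moment'],W2P(o['ee_pos']))
im=ctrl.get_image('scene')[:,:,::-1];a=cv2.resize(im[170:270,340:440],None,fx=4,fy=4,interpolation=2)
im=ctrl.get_image('side')[:,:,::-1];b=cv2.resize(im[230:330,230:330],None,fx=4,fy=4,interpolation=2)
cv2.imwrite('pics/k.png',np.hstack([a,b]))
E
```

```text
13.6333 0.7075550446506301 [-3.44979776  0.47378348  9.66406837] [0.20321926 0.53533605 0.00359496] [7.66712692e-02 3.74011379e-02 8.57162976e+01]
```

View pics/k.png

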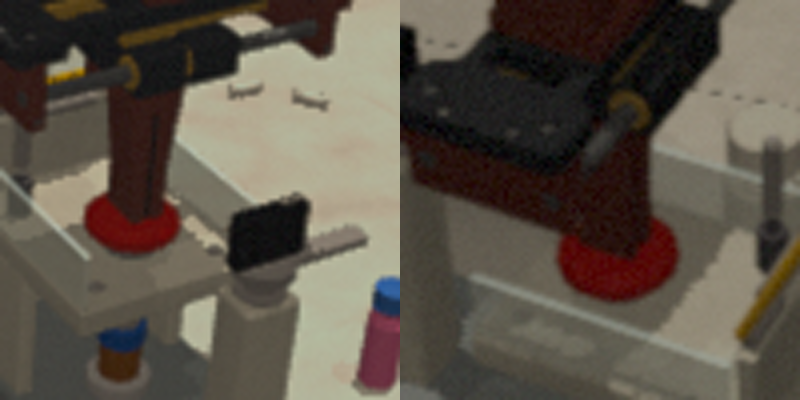

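Request:
carry_out(delta_pos=[[0,0.1,0],[0,0.2,0],[0,0.2,0],[0,0.2,0]], rotation=[[0,0,0],[0,0,0],[0,0,0],[0,0,0]])

```text
t: 14.07
ee_pos: [559.1, -130.9, 85.5]
orientation: [-1.291, -1.074, 1.073]
ft_force: [-9.2, 1.3, 25.9]
width: 0.4
```

Request:
carry_out(delta_pos=[[0,0.1,0],[0,0.2,0],[0,0.2,0],[0,0.2,0]], rotation=[[0,0,0],[0,0,0],[0,0,0],[0,0,0]])

```text
t: 14.4
ee_pos: [559.3, -130.9, 85.3]
orientation: [-1.291, -1.074, 1.073]
ft_force: [-15.6, 3.5, 43.5]
width: 0.6
```

The stop was reached: force rose steeply while z held at 85.3–85.5. Releasing straight up.

Request:
carry_out(delta_pos=[[0,-0.4,0],[0,-1,0],[0,-2,0],[0,-4,0],[0,-7,0],[0,-10,0],[0,-13,0],[0,-16,0],[0,-16,0]], rotation=[[0,0,0],[0,0,0],[0,0,0],[0,0,0],[0,0,0],[0,0,0],[0,0,0],[0,0,0],[0,0,0]])

```text
t: 15.15
ee_pos: [562.4, -131.8, 247.4]
orientation: [-1.299, -1.08, 1.07]
ft_force: [0.2, -0.6, 0.7]
width: 0.8
```

Request:
carry_out(delta_pos=[[0,0,3],[0,0,6],[0,0,9],[0,0,12],[0,0,15],[0,0,15],[0,0,15]], rotation=[[0,0,0],[0,0,0],[0,0,0],[0,0,0],[0,0,0],[0,0,0],[0,0,0]])

```text
t: 15.73
ee_pos: [410.4, -103.4, 241.0]
orientation: [-1.291, -1.074, 1.073]
ft_force: [1.4, -1.1, 0.3]
width: 0.6
```

```bash
python3 - <<'E'
from h import *
o=ctrl.get_obs();print(o['t'],o['ft_force'],W2P(o['ee_pos']))
im=ctrl.get_image('scene')[:,:,::-1];cv2.imwrite('pics/l_s.png',im);a=cv2.resize(im[130:330,290:490],None,fx=2,fy=2,interpolation=2)
im=ctrl.get_image('side')[:,:,::-1];cv2.imwrite('pics/l_d.png',im);b=cv2.resize(im[220:420,190:390],None,fx=2,fy=2,interpolation=2)
cv2.imwrite('pics/l.png',np.hstack([a,b]))
im0=cv2.imread('pics/scene0.png'); im=cv2.imread('pics/l_s.png')
cv2.imwrite('pics/m.png',np.hstack([cv2.resize(x[235:285,350:390],None,fx=9,fy=9,interpolation=2) for x in(im0,im)]))
E
```

```text
15.7333 [ 1.40559186 -1.14959571  0.32320824] [-150.8450094     1.11146862  240.9698175 ]
```

View pics/l.png

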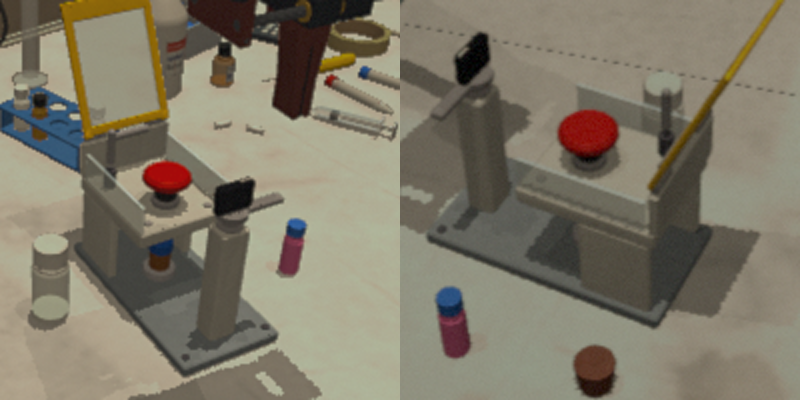

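View pics/m.png

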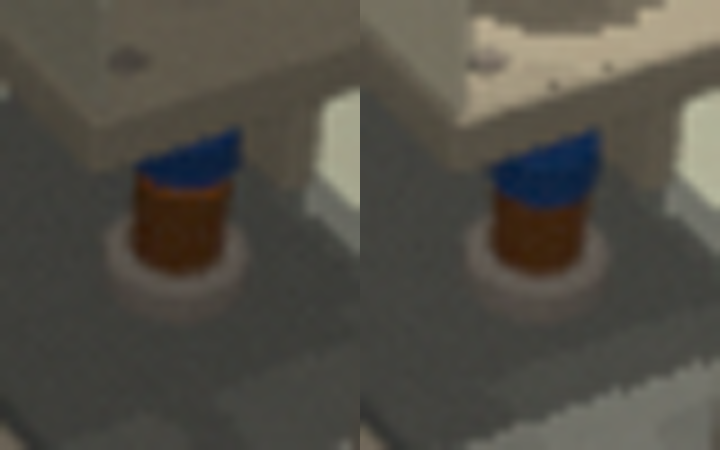

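```bash
python3 - <<'E'
from h import *
s,d=cam('scene'),cam('side')
for th in (1.9,2.0,2.1):
    e=[P2W([75-135*np.cos(th),y,144.5+135*np.sin(th)]) for y in(-50,50)]; print(th,proj(s,e).round(1).tolist())
im=cv2.imread('pics/l_s.png'); hsv=cv2.cvtColor(im,cv2.COLOR_BGR2HSV); m=cv2.inRange(hsv,(18,120,80),(35,255,255))[100:205,310:385]
n,l,st,_=cv2.connectedComponentsWithStats(m); k=1+st[1:,4].argmax(); yy,xx=np.nonzero(l==k); p=np.c_[xx+310,yy+100]
print('corners',cv2.approxPolyDP(cv2.convexHull(p),4,True)[:,0].tolist())
for n,r in (('s',[(300,240,330,298),(428,236,446,270)]),('d',[(205,360,228,400),(274,388,302,420)])):
    A=cv2.imread('pics/'+{'s':'scene0','d':'side0'}[n]+'.png').astype(int);B=cv2.imread(f'pics/l_{n}.png').astype(int)
    for x0,y0,x1,y1 in r: print(n,np.abs(A-B)[y0:y1,x0:x1].mean().round(1))
E
```

```text
1.9 [[368.4, 121.2], [323.6, 129.6]]
2.0 [[364.8, 121.5], [320.5, 129.8]]
2.1 [[361.5, 122.4], [317.7, 130.7]]
corners [[372, 189], [332, 198], [320, 131], [364, 125]]
s 9.1
s 8.5
d 6.2
d 5.9
```

```bash
python3 -c "
from h import *
print(ctrl.close_job())"
```

```text
the job is handed in; nothing more can be done
None
```

I turned the latch to about 1.57 rad, pushed the cover over to its stop, pressed the plunger to its stop and let it spring back. The job was handed in at about 16 s of the 59 s; no verdict was reported.

**Last checks, from the camera pictures:**
- **Latch:** it is undone, with its steel finger pointing to the press's right.
- **Cover:** its edge corners match a hinge angle of about 2.0 rad, so it lies back on its stop.
- **Cap:** it sits about 2.4 pixels lower than at the start, roughly 5 mm, so it appears to be home. Part of it is hidden by the press.
- **Plunger:** the head is back up and the arm is clear of the press.
- **Bystanders:** the bottle, vial and stopper are at the same pixel positions as at the start.

**What disagreed or went less well:**
- **Fingertip position:** the real fingertips sat about 30 mm (28 to 36 mm) behind the reported tool point. My first grip therefore closed on air just above the knob. I reopened, went 28 mm lower and gripped it.
- **Plunger force:** my last press step went slightly past the stop, and the vertical force through the fingertips reached 43.5 N before I released. That is over the 40 N limit for the arm and gripper body. The pictures showed only the fingertips touching the head, and the wrist limit is 120 N.

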